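# Clear the light panel and hold up the tall plate over it

### The job

Take the scraper block, wipe all four pot chips off the light panel into its catch tray without your fingers touching them, and stand the scraper back down on the bench. Then draw the tall plate up out of the slotted rack and finish holding it in the gripper, raised over the middle of the panel with its broad face tilted about 45 degrees and its lower edge about 10 cm above the panel; do not put it down or let go. Leave the two short plates and everything else on the bench where they stand.

Things in the scene. Friction and masses are not known exactly. Their poses are not given: they have to be found in the camera images.
- stand: viewing stand fixed to the bench. A grey box with a flat white light panel on top, 170 (x) x 150 (y) mm, top 40 mm above the bench, no rim. On its -x side (facing the robot at yaw 0) joins an open steel catch tray, inside from x = -85 to -170 mm and y = -85 to 85 mm, floor 4 mm and outer rim 30 mm above the bench. Origin on the bench under the middle of the panel, z up
- panel_mid (a point): middle of the light panel's top face
- scraper: wooden scraper block standing on the bench: base 36 (x) x 110 (y) x 30 mm high with a rubber underside, and on it a grip ridge 22 (x) x 64 (y) mm from 30 to 76 mm high. Origin at the centre of its underside, z up; its broad wiping faces look to +x and -x. Mass about 0.18 kg
- chip1: chip of unglazed pot, about 24 x 17 x 14 mm, lying loose on the light panel at the start; origin at its centre
- chip2: chip of unglazed pot, about 24 x 17 x 14 mm, lying loose on the light panel at the start; origin at its centre
- chip3: chip of unglazed pot, about 24 x 17 x 14 mm, lying loose on the light panel at the start; origin at its centre
- chip4: chip of unglazed pot, about 24 x 17 x 14 mm, lying loose on the light panel at the start; origin at its centre
- rack: slotted wooden block fixed to the bench, 150 (x) x 124 (y) x 55 mm high, origin at the centre of its underside. Three slots run along its y, centred at x = -45, 0 and 45 mm, 13 mm wide (x) and 116 mm long (y), floors 12 mm above the bench, closed at both ends. Each holds one plate; which is where varies
- tall_plate: the tall framed plate, 80 wide (y) x 130 tall (z) x 10 mm thick (x), aluminium frame with white faces, standing upright in a slot of the rack; its top is 142 mm above the bench. Origin at the middle of its lower edge, z up along it, x across its thickness (the direction its broad faces look). Mass about 0.2 kg
- plate_mid (a point): centre of the tall plate
- short_plate1: one of two short framed plates, 100 wide x 80 tall x 10 mm, standing in a slot of the rack; origin at the middle of its lower edge, z up along it, x across its thickness. Leave it standing in its slot
- short_plate2: one of two short framed plates, 100 wide x 80 tall x 10 mm, standing in a slot of the rack; origin at the middle of its lower edge, z up along it, x across its thickness. Leave it standing in its slot
- bottle: amber reagent bottle, 64 mm across, 150 mm high, origin at its foot; a bystander
- jar: white jar, 52 mm across, 70 mm high, origin at its foot; a bystander
- beaker: glass beaker, 72 mm across, 90 mm high, origin at its foot; a bystander
- dish: round white closed dish, 84 mm across, 16 mm high, origin at its foot; a bystander
- spatula: spatula about 170 mm long lying on the bench along its x axis; a bystander
- weight: brass weight, 34 mm across, 46 mm high, origin at its foot; a bystander
Things that resemble listed ones, but are neither listed nor needed, are in the scene too. Leave any yellow look-alike of the scraper alone. Leave any red or yellow look-alike of the tall_plate alone.

How it is judged:
By the outcome, as a careful person would: the job done as asked, in the order asked, and still so for the second after the job is handed in, while the arm keeps its last pose, push and grip.
It also fails if it takes over 69 s, if anything falls off the work surface, if the arm or the gripper's body presses on something with over 40 N, if the wrist force passes 120 N, or if a joint passes its speed limit or range.

### The arm

A 7-joint arm with a two-finger parallel gripper is mounted at the origin on the work surface. World frame = base frame: x ahead of the robot, y to its left, z up, the work surface at z = 0. Lengths are in m, angles in degrees, forces in N, time in s.
With the tool pointing down it reaches from about 0.425 to 0.875 m from the base axis. Payload 4.7 kg.
Tool frame: the origin (TCP) lies between the finger pads; the fingertips stand env.tip_reach ahead of it and the grasp point (between the pads) lies 2 mm behind it (env.tip_reach is the distance from the TCP to the fingertips, in m); z points along the fingers, y is the line along which they close (so a half turn about z gives the same grasp; the last joint's range is limited). The gripper opens to 87 mm and grips with 3 to 60 N. Pads are 19 mm wide; open, the fingers measure 117 mm over their backs; the gripper's body (75 mm by 190 mm) begins 51 mm behind the grasp point.
Start: joints at [-75.453, 18.392, -4.016, 83.108, 1.295, 78.541, -3.26], TCP at [0.154, 0.631, 0.202] pointing down, gripper open.
Joint ranges: [-163.93, 163.93], [-17.29, 119.83], [-79.2, 71.16], [3.27, 140.29], [-89.18, 269.18], [5.43, 117.66], [-154.24, 154.24]. Speed limits (degrees/s): [147.25, 147.25, 180, 180, 180, 180, 180].

### API

Orientations are given as [roll, pitch, yaw] about the fixed x, y, z axes, in that order (R = Rz(yaw) Ry(pitch) Rx(roll)).
In Python, from cell import env, read_camera gives the robot as it stands. The module is installed in compiled form; this text tells all that it offers.
- The arm moves only by the shell command python3 -m handwheel 'ROWS' [FORCE]. ROWS is a JSON list of rows, 1 to 8 of them, each an object with the fields sx, sy, sz (the shift in m), rz (a turn about the tool's z in degrees), aperture (the finger opening in m); a field left out counts as zero (the opening has to be given); each row is the pose to reach, as a shift and turn from the pose commanded when the command began, along the tool's axes at that moment; what a row does not reach only later rows make up. A row lasts 1/12 s, in which the tool goes at most 0.0417 m and 7.16 degrees, less where a joint would pass 70% of its speed; a pose out of reach is approached as far as the arm can. The fingers move at their own pace and stop on an object; FORCE is the grip in N (left out, the last holds). Time passes only in rows, so rows that do not move let the fingers close. It prints the time, the measured TCP pose, the force, the opening and the grip force at its end. Input that does not fit is refused with a message, and nothing moves.
- env.get_obs(): the state, without advancing time (a new reading comes with each control period).
- read_camera(name): name is "scene" or "side" or "wrist"; returns a dict with "color" (480x640x3 uint8, blue, green, red), "fx", "fy", "cx", "cy" (pixels), "world_from_camera" (4x4, takes a point from camera to world coordinates). Camera axes: x right, y down, z forward; pixel columns grow to the right and rows downward; lengths in m; the calibration is good to about 2 mm. A picture is of the moment at which its call begins. There is no depth.
- env.sign_off(): hands the job in; it is judged then, once.
The state is a dict: "time_s": time; "qpos": joint angles; "joint_velocities": joint speeds; "effort": joint torques, N m; "tool_pos": TCP position; "tool_rot": TCP orientation; "force": force on the tool from outside, world axes, zero at the start; "wrist_torque": the same for the moment, N m; "grip_width": finger opening in m; "grasp_force": force on a finger pad.
Only numpy, scipy, OpenCV 4.12 (cv2) and the standard library are available. Lean on these libraries where they do the work, as an engineer would, in place of code of your own. Each camera call takes 0.05 s, during which the arm holds its last target. There are 200 camera calls.

## Working session

There is one attempt and no reset: what is moved stays moved. The work goes in short steps, Python scripts to look and compute and a shell command to move; the robot and the scene stay as the last step left them, time stands still between calls to the robot, and variables do not carry over. Pictures are saved under pics/ and viewed, at most 10 in all, crops included, and the job is handed in when it is done.

```bash
ls; mkdir -p pics
python3 - <<'E'
from cell import env, read_camera
import cv2,numpy as np
for n in ["scene","side"]:
    c=read_camera(n); cv2.imwrite(f"pics/{n}0.png",c["color"])
    print(n,c["fx"],c["fy"],c["cx"],c["cy"],np.round(c["world_from_camera"],3).tolist())
o=env.get_obs(); print(o["tool_pos"],o["tool_rot"],env.tip_reach,o["time_s"],o["grip_width"])
E
```

```text
pics
scene 447.37415040597665 447.37415040597665 312.5020350561715 246.74432472025217 [[0.659, 0.383, -0.648, 1.293], [0.752, -0.354, 0.555, -0.606], [-0.017, -0.853, -0.522, 0.692], [0.0, 0.0, 0.0, 1.0]]
side 459.17128484895653 459.17128484895653 318.8411172256806 242.10902901586988 [[-0.991, -0.09, 0.097, 0.425], [-0.132, 0.589, -0.797, 0.843], [0.015, -0.803, -0.596, 0.675], [0.0, 0.0, 0.0, 1.0]]
[0.15427957 0.63086543 0.20066432] [-1.79900954e+02  4.04216484e-03  1.66261899e+02] 0.017 0.1 0.08695737665875461
```

View pics/scene0.png

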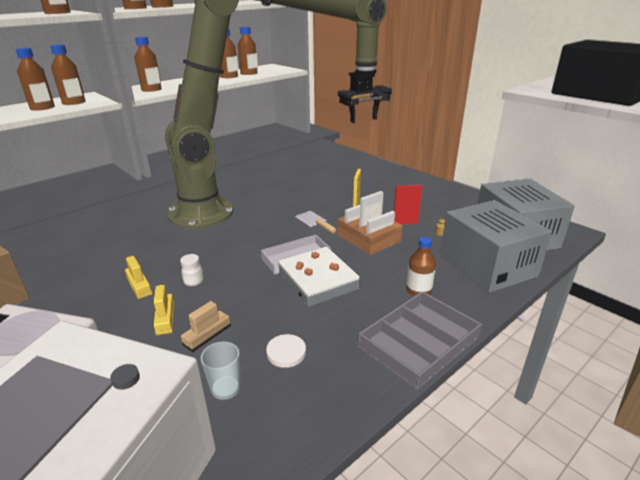

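View pics/side0.png

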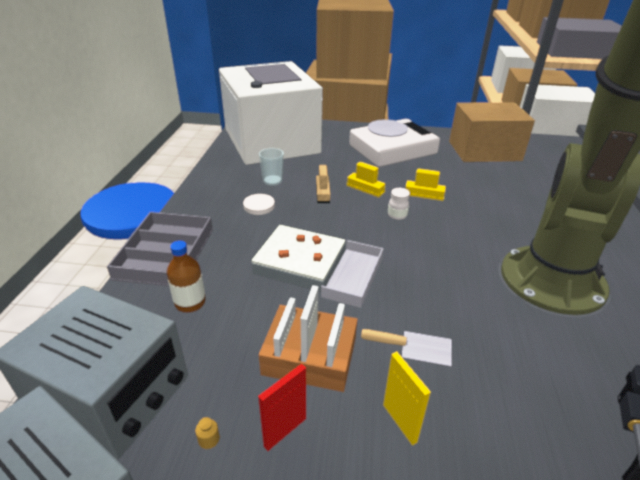

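The scraper is the wooden block at scene (205,325). It could be confused with the yellow look-alikes at (137,277) and (163,310). The tall plate is the white one in the middle slot at scene (371,208). Its look-alikes are yellow at (357,190) and red at (408,204), and the short plates are at (352,213) and (381,221). Next I'll check these in crops.

Run:
```python
import cv2
a=cv2.imread("pics/scene0.png");b=cv2.imread("pics/side0.png")
r=lambda im,x,y,w,h:cv2.resize(im[y:y+h,x:x+w],(800,600),interpolation=cv2.INTER_CUBIC)
cv2.imwrite("pics/A.png",r(a,250,180,160,120))
cv2.imwrite("pics/B.png",r(b,240,160,200,150))
cv2.imwrite("pics/C.png",cv2.hconcat([cv2.resize(a[290:360,170:240],(400,400),interpolation=3),cv2.resize(b[285:395,255:365],(400,400),interpolation=3)]))
```

```text
(no output)
```

View pics/A.png

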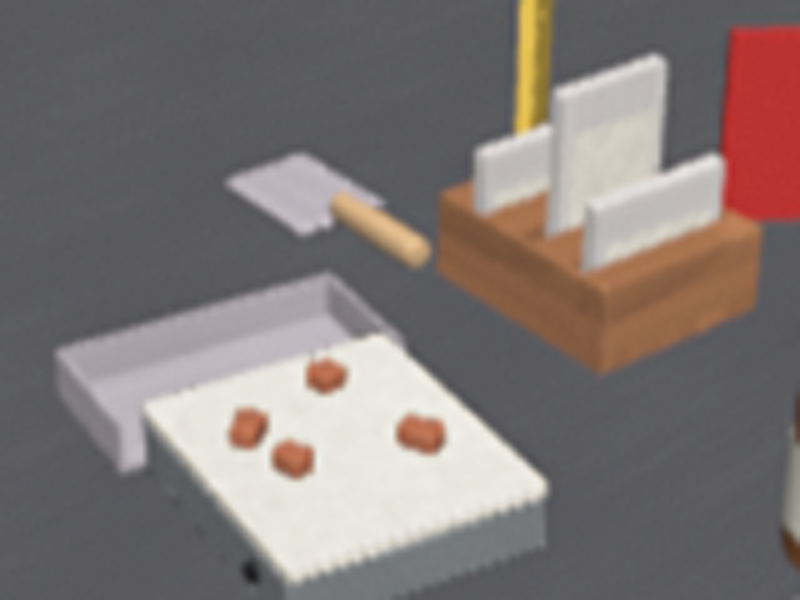

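View pics/B.png

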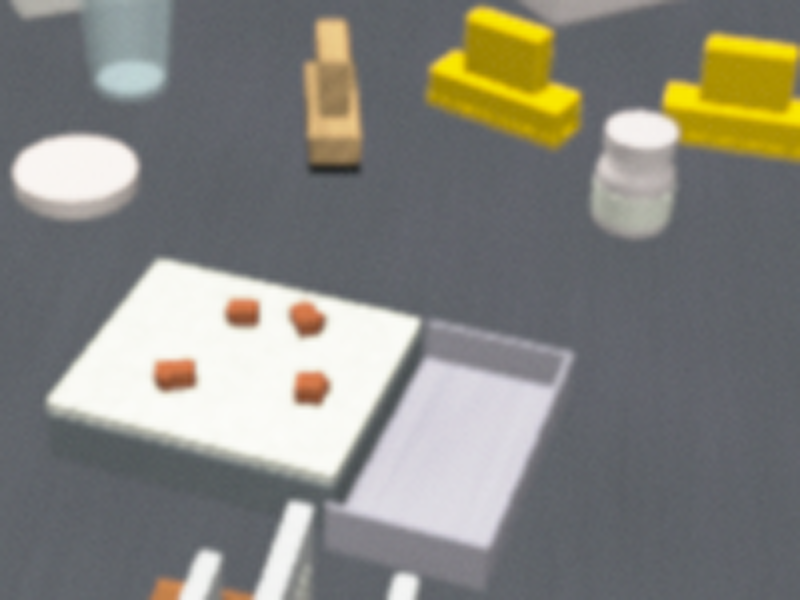

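View pics/C.png

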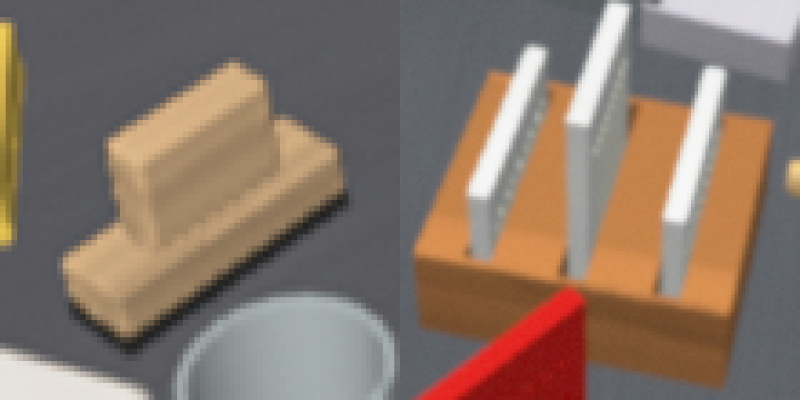

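```bash
cat > h.py <<'E'
from cell import env, read_camera
import numpy as np
from scipy.optimize import least_squares
from scipy.spatial.transform import Rotation as R
def proj(c,P):
    T=np.linalg.inv(c["world_from_camera"]); q=P@T[:3,:3].T+T[:3,3]
    return np.c_[c["fx"]*q[:,0]/q[:,2]+c["cx"],c["fy"]*q[:,1]/q[:,2]+c["cy"]]
def fit(obs,x0):
    # obs: list of (cam, local Nx3 mm, pix Nx2)
    def res(p):
        M=R.from_euler('z',p[2]).as_matrix(); t=np.array([p[0],p[1],0])
        return np.concatenate([(proj(c,np.array(L)/1000.@M.T+t)-np.array(u)).ravel() for c,L,u in obs])
    s=least_squares(res,x0,loss='soft_l1'); return s.x,np.round(res(s.x),1)
def ray(c,u,z):
    W=np.array(c["world_from_camera"]); d=W[:3,:3]@[(u[0]-c["cx"])/c["fx"],(u[1]-c["cy"])/c["fy"],1]
    return W[:3,3]+d*(z-W[2,3])/d[2]
def gap(target,yaw=None):
    o=env.get_obs(); M=R.from_euler('xyz',o["tool_rot"],degrees=True).as_matrix()
    d=M.T@(np.array(target)-o["tool_pos"]); print("tool-axes shift",np.round(d,4),"t",o["time_s"],"rot",np.round(o["tool_rot"],2))
    if yaw is not None: # yaw = desired world heading of tool y axis, deg
        h=np.degrees(np.arctan2(M[1,1],M[0,1])); a=-(yaw-h); a=(a+90)%180-90
        print("turn about tool z",round(a,2))
E
python3 - <<'E'
from h import *
s=read_camera("scene");d=read_camera("side")
A=lambda p:np.array(p)/5+[250,180]
B=lambda p:np.array(p)/4+[240,160]
CL=lambda p:np.array(p)*.175+[170,290]
CR=lambda p:np.array(p)*.275+[255,285]
def show(n,r):
    p,e=r; print(n,np.round(p[:2],4),"yaw",round(np.degrees(p[2]),2),"maxres",e.tolist())
z=40
show("stand",fit([(s,[(-85,-75,z),(-85,75,z),(85,75,z),(85,-75,z)],A([(145,408),(385,337),(548,487),(290,580)])),
 (d,[(85,-75,z),(-85,-75,z),(-85,75,z),(85,75,z)],B([(160,262),(420,320),(335,483),(48,403)]))],[.5,0,0]))
z=55
show("rack",fit([(s,[(-75,-62,z),(75,-62,z),(75,62,z)],A([(440,200),(605,290),(762,230)])),
 (d,[(75,62,z),(-75,62,z),(-75,-62,z),(75,-62,z)],CR([(15,250),(328,318),(372,120),(90,75)]))],[.5,.25,0]))
z=142
show("plate",fit([(s,[(0,-40,z),(0,40,z)],A([(560,92),(661,60)])),(d,[(0,40,z),(0,-40,z)],CR([(180,118),(219,6)]))],[.5,.25,0]))
show("scraper",fit([(s,[(-11,-32,76),(11,-32,76),(11,32,76),(-11,32,76),(-18,-55,30),(18,-55,30),(18,55,30)],CL([(107,142),(150,165),(272,88),(235,62),(63,265),(130,298),(345,160)])),
 (d,[(18,55,30),(-18,55,30),(11,32,76),(-11,32,76),(11,-32,76),(-11,-32,76)],B([(312,134),(360,134),(320,52),(350,52),(317,20),(346,20)]))],[.5,-.3,0]))
for a,b in zip([(327,376),(248,428),(293,459),(421,433)],[(312,387),(308,319),(243,312),(175,374)]):
    print("chip",np.round(ray(s,A([a])[0],.047)[:2],3),np.round(ray(d,B([b])[0],.047)[:2],3))
for n,a,b in [("weight",(440,228),(207,433)),("bottle",(422,285),(187,300)),("jar",(192,277),(398,210)),("beaker",(225,390),(271,178))]:
    print(n,np.round(ray(s,a,.01)[:2],3),np.round(ray(d,b,.01)[:2],3))
gap([.5,-.25,.1])
E
```

```text
stand [0.5689 0.031 ] yaw -13.04 maxres [-1.3, -2.1, -0.6, -2.3, 0.2, -2.0, -0.9, -2.7, -1.3, -0.5, 0.1, 0.3, -0.8, -1.0, -1.9, 0.2]
rack [0.5055 0.2931] yaw -5.32 maxres [-1.2, -2.2, -0.9, -0.5, -0.9, -1.4, -1.0, 1.2, -0.1, -0.5, -0.3, 0.5, -0.4, -0.7]
plate [0.5056 0.2968] yaw -4.75 maxres [-1.4, -0.5, -1.2, -1.3, -0.7, 1.5, -0.4, -0.7]
scraper [ 0.5601 -0.2934] yaw 13.46 maxres [-0.6, -0.1, -1.1, -0.3, -0.4, -2.7, -0.9, -1.6, 0.1, -0.6, -0.2, 0.3, -1.1, -3.6, -1.2, 1.1, -0.2, 0.5, -1.3, 2.5, -0.8, 2.2, -2.9, -0.3, -2.4, -0.5]
chip [0.53  0.058] [0.522 0.057]
chip [ 0.54  -0.005] [ 0.533 -0.006]
chip [ 0.577 -0.006] [ 0.571 -0.007]
chip [0.604 0.058] [0.599 0.057]
weight [0.631 0.485] [0.64  0.472]
bottle [0.776 0.202] [0.776 0.193]
jar [ 0.345 -0.215] [ 0.342 -0.223]
beaker [ 0.73  -0.352] [ 0.717 -0.343]
tool-axes shift [-0.545  -0.7736  0.1019] t 0.2 rot [-179.93    0.    166.26]
```

The crops confirm the choices: the wooden scraper in C on the left, and in C on the right the white tall plate in the middle slot with a short plate on each side. The four chips span about 100 mm across the panel, so one 110 mm pass is just possible.

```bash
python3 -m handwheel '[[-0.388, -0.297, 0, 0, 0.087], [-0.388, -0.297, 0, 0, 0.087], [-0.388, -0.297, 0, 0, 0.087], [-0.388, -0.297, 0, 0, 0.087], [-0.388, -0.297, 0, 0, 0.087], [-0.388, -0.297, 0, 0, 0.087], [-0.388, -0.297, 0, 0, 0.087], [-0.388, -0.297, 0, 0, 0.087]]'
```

```text
refused: ROWS must be a list of objects with named fields. Nothing was moved.
```

Nothing moved. I misread the format; it is a list of objects with named fields. Resending.

```bash
python3 -m handwheel '[{"sx":-0.388, "sy":-0.297, "aperture":0.087}, {"sx":-0.388, "sy":-0.297, "aperture":0.087}, {"sx":-0.388, "sy":-0.297, "aperture":0.087}, {"sx":-0.388, "sy":-0.297, "aperture":0.087}, {"sx":-0.388, "sy":-0.297, "aperture":0.087}, {"sx":-0.388, "sy":-0.297, "aperture":0.087}, {"sx":-0.388, "sy":-0.297, "aperture":0.087}, {"sx":-0.388, "sy":-0.297, "aperture":0.087}]'
python3 -c "
from h import *
gap([.56,-.293,.2],13.5)"
```

```text
time_s: 0.87
tool_pos: [0.3643, 0.3699, 0.2017]
tool_rot: [180.0, 0.0, 166.3]
force: [1.1, 0.5, -0.7]
grip_width: 0.0869
grasp_force: 0.0
tool-axes shift [-0.3475 -0.5975  0.0015] t 0.8667 rot [179.97   0.   166.27]
turn about tool z 62.77
```

```bash
python3 -m handwheel '[{"sx":-0.3475, "sy":-0.5975, "rz":62.8, "aperture":0.087}, {"sx":-0.3475, "sy":-0.5975, "rz":62.8, "aperture":0.087}, {"sx":-0.3475, "sy":-0.5975, "rz":62.8, "aperture":0.087}, {"sx":-0.3475, "sy":-0.5975, "rz":62.8, "aperture":0.087}, {"sx":-0.3475, "sy":-0.5975, "rz":62.8, "aperture":0.087}, {"sx":-0.3475, "sy":-0.5975, "rz":62.8, "aperture":0.087}, {"sx":-0.3475, "sy":-0.5975, "rz":62.8, "aperture":0.087}, {"sx":-0.3475, "sy":-0.5975, "rz":62.8, "aperture":0.087}]' | head -3
python3 -c "
from h import *
gap([.56,-.293,.2],13.5)"
```

```text
time_s: 1.53
tool_pos: [0.4578, 0.05, 0.2018]
tool_rot: [180.0, -0.0, 108.6]
tool-axes shift [-0.3577 -0.0127  0.0016] t 1.5333 rot [ 1.7995e+02 -3.0000e-02  1.0862e+02]
turn about tool z 5.12
```

```bash
python3 -m handwheel '[{"sx":-0.358, "sy":-0.013, "rz":5.1, "aperture":0.087}, {"sx":-0.358, "sy":-0.013, "rz":5.1, "aperture":0.087}, {"sx":-0.358, "sy":-0.013, "rz":5.1, "aperture":0.087}, {"sx":-0.358, "sy":-0.013, "rz":5.1, "aperture":0.087}, {"sx":-0.358, "sy":-0.013, "rz":5.1, "aperture":0.087}, {"sx":-0.358, "sy":-0.013, "rz":5.1, "aperture":0.087}, {"sx":-0.358, "sy":-0.013, "rz":5.1, "aperture":0.087}, {"sx":-0.358, "sy":-0.013, "rz":5.1, "aperture":0.087}]' | head -3
python3 -m handwheel '[{"sx":-0.024, "aperture":0.087}, {"sx":-0.024, "aperture":0.087}, {"sx":-0.024, "aperture":0.087}]' | head -3
python3 -c "
from h import *
import cv2
gap([.56,-.293,.2],13.5)
c=read_camera('wrist');cv2.imwrite('pics/w1.png',c['color'])
print(np.round(c['world_from_camera'],3).tolist(),c['fx'])
print(proj(c,np.array([[.56,-.293,.076]])))"
```

```text
time_s: 2.2
tool_pos: [0.5551, -0.2685, 0.2017]
tool_rot: [180.0, -0.0, 103.9]
time_s: 2.45
tool_pos: [0.5595, -0.2919, 0.201]
tool_rot: [-179.9, 0.0, 103.7]
tool-axes shift [-0.0012  0.0002  0.001 ] t 2.45 rot [-1.7990e+02  1.0000e-02  1.0367e+02]
turn about tool z 0.17
[[0.972, 0.23, 0.056, 0.544], [0.237, -0.942, -0.24, -0.227], [-0.002, 0.246, -0.969, 0.385], [0.0, 0.0, 0.0, 1.0]] 354.5331305534312
[[323.23050244 229.54430267]]
```

View pics/w1.png

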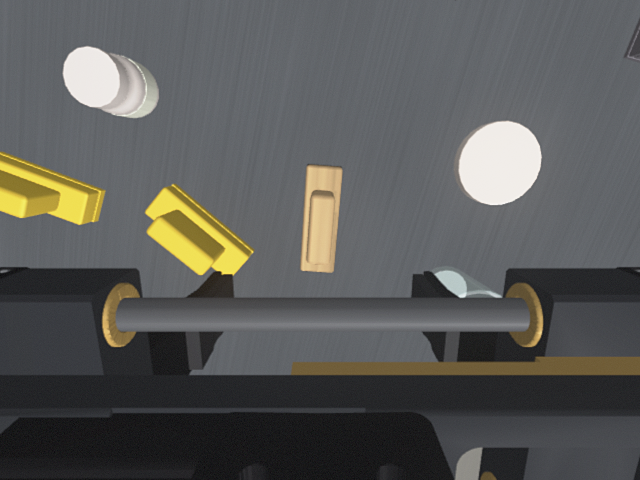

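The wrist view shows the scraper's ridge centred at about (321,228). Its base corners are at (307,166), (342,167), (333,272) and (302,272), and the beaker is at lower right (462,283). I'll refine the pose from these points.

Run:
```python
from h import *
c=read_camera('wrist')
p,e=fit([(c,[(18,55,30),(-18,55,30),(18,-55,30),(-18,-55,30),(-11,32,76),(11,32,76),(11,-32,76),(-11,-32,76)],
 [(342,167),(307,166),(333,272),(302,272),(311,191),(334,191),(331,264),(309,264)])],[.56,-.293,.2])
print(p[:2],np.degrees(p[2]),e)
gap([p[0],p[1],.058],np.degrees(p[2]))
```

```text
[ 0.55887429 -0.29152548] 10.970259336917106 [ 0.4 -1.  -1.3 -1.9  2.8  0.2 -0.3 -1.4 -0.7  2.4  1.6  3.6  0.4  0.6
 -1.6 -0.5]
tool-axes shift [-0.0027 -0.0022  0.1433] t 2.55 rot [-1.8000e+02 -9.0000e-02  1.0394e+02]
turn about tool z 2.97
```

```bash
python3 -m handwheel '[{"sx":-0.002, "sy":-0.002, "sz":0.05, "rz":2.5, "aperture":0.05}, {"sx":-0.002, "sy":-0.002, "sz":0.08, "rz":2.5, "aperture":0.05}, {"sx":-0.002, "sy":-0.002, "sz":0.11, "rz":2.5, "aperture":0.05}, {"sx":-0.002, "sy":-0.002, "sz":0.143, "rz":2.5, "aperture":0.05}, {"sx":-0.002, "sy":-0.002, "sz":0.143, "rz":2.5, "aperture":0.05}]' 30
python3 -m handwheel '[{"aperture":0.01}, {"aperture":0.01}, {"aperture":0.01}, {"aperture":0.01}, {"aperture":0.01}, {"aperture":0.01}]' 30
python3 -c "
from h import *
print(env.get_obs()['tool_pos'],env.get_obs()['tool_rot'])"
```

```text
time_s: 2.97
tool_pos: [0.5552, -0.287, 0.0523]
tool_rot: [-179.5, -0.5, 101.6]
force: [-0.9, 1.3, -0.1]
grip_width: 0.0614
grasp_force: 0.0
time_s: 3.47
tool_pos: [0.5596, -0.2929, 0.0599]
tool_rot: [179.9, 0.0, 101.4]
force: [-0.2, -0.2, -0.3]
grip_width: 0.0217
grasp_force: 0.0
[ 0.55956869 -0.29291596  0.05986363] [1.79893610e+02 4.14287244e-02 1.01367174e+02]
```

```bash
python3 -m handwheel '[{"aperture":0.01}, {"aperture":0.01}, {"aperture":0.01}]' 40
python3 -m handwheel '[{"sz":-0.1, "aperture":0.01}, {"sz":-0.1, "aperture":0.01}, {"sz":-0.1, "aperture":0.01}, {"sz":-0.1, "aperture":0.01}, {"sz":-0.1, "aperture":0.01}]'
python3 -c "
from h import *
import cv2
y=np.radians(-13.04);S=np.array([.5689,.031,0]);M=R.from_euler('z',y).as_matrix()
gap(S+M@[.075,-.004,.15],-13.04)"
```

```text
time_s: 3.72
tool_pos: [0.5589, -0.2927, 0.0587]
tool_rot: [180.0, -0.0, 101.4]
force: [0.0, -0.0, -0.4]
grip_width: 0.0108
grasp_force: 0.0
time_s: 4.13
tool_pos: [0.5595, -0.293, 0.1598]
tool_rot: [179.9, 0.1, 101.4]
force: [0.3, 0.2, 0.0]
grip_width: 0.01
grasp_force: 0.0
tool-axes shift [0.2812 0.1397 0.0098] t 4.1333 rot [1.7988e+02 5.0000e-02 1.0136e+02]
turn about tool z 24.4
```

The fingers closed to 10 mm with no force, so the grasp missed. I'll look again.

```bash
python3 -c "
from h import *
import cv2
c=read_camera('scene')['color'];w=read_camera('wrist')['color'];s=read_camera('side')['color']
a=cv2.resize(c[230:380,100:300],(400,300));b=cv2.resize(s[90:240,230:430],(400,300))
cv2.imwrite('pics/m1.png',cv2.vconcat([cv2.hconcat([a,b]),cv2.hconcat([cv2.resize(w,(400,300)),cv2.resize(s,(400,300))])]))"
```

```text
(no output)
```

View pics/m1.png

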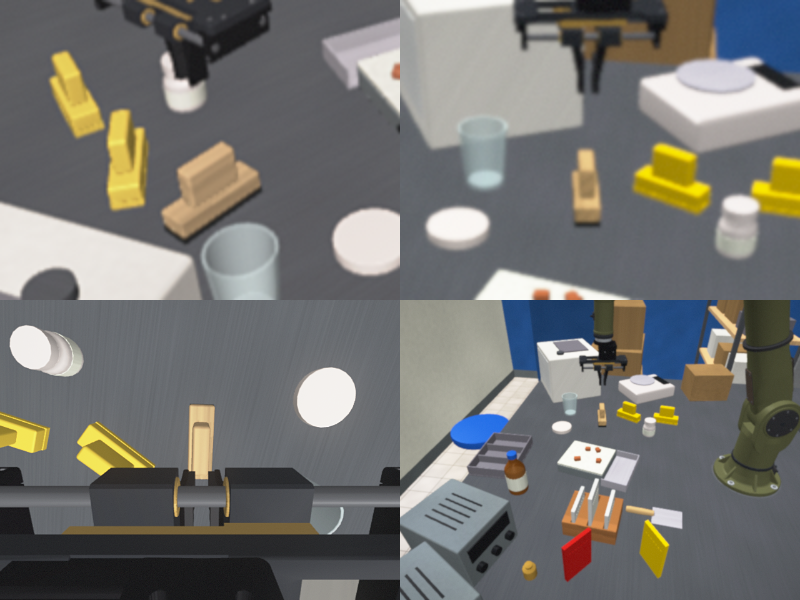

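```bash
python3 -c "
from h import *
o=env.get_obs();M=R.from_euler('xyz',o['tool_rot'],degrees=True).as_matrix();print(o['tool_pos'],o['grip_width'])
P=np.array([o['tool_pos'],o['tool_pos']+M@[0,0,.017]])
for n in ['scene','side','wrist']:
    c=read_camera(n);print(n,np.round(proj(c,P)).tolist(),np.round(proj(c,np.array([[.559,-.2915,.0],[.559,-.2915,.076]]))).tolist(),np.round(c['world_from_camera'][:3,3],3))
"
```

```text
[ 0.55802871 -0.29190913  0.15691705] 0.010216000315166772
scene [[197.0, 277.0], [199.0, 284.0]] [[208.0, 334.0], [203.0, 308.0]] [ 1.293 -0.606  0.692]
side [[323.0, 143.0], [323.0, 149.0]] [[321.0, 194.0], [322.0, 170.0]] [0.425 0.843 0.675]
wrist [[323.0, 276.0], [323.0, 266.0]] [[324.0, 221.0], [324.0, 240.0]] [ 0.545 -0.227  0.341]
```

```bash
python3 -c "
from h import *
import cv2
T=np.array([.1543,.6309,.2007]);h=np.radians(76.26);u=np.array([np.cos(h),np.sin(h),0])
P=np.array([T+[0,0,-.017]+u*.05,T+[0,0,-.017]-u*.05])
c=read_camera('scene');print(np.round(proj(c,P)))
o=env.get_obs();P=np.array([o['tool_pos'],o['tool_pos']+[0,0,-.017]])
ims=[]
for n in ['scene','side']:
    c=read_camera(n);q=proj(c,P).astype(int);x,y=q[1]
    im=c['color'].copy()
    im[q[0][1],q[0][0]]=(0,0,255);im[q[1][1],q[1][0]]=(0,255,0)
    ims.append(cv2.resize(im[y-60:y+60,x-40:x+40],(400,600),interpolation=cv2.INTER_NEAREST))
cv2.imwrite('pics/m2.png',cv2.hconcat(ims))"
```

```text
[[374. 128.]
 [351. 132.]]
```

View pics/m2.png

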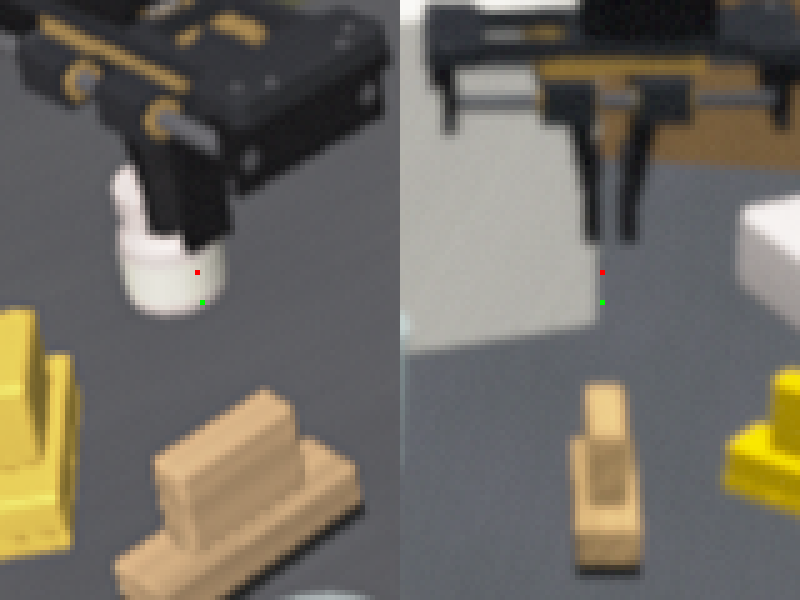

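```bash
python3 -c "
from h import *
o=env.get_obs();P=np.array([o['tool_pos']+[0,0,-.017]]);print(P,o['qpos'],o['time_s'])
s=read_camera('scene');d=read_camera('side')
us=proj(s,P)+[-3.4,-11.8];ud=proj(d,P)+[1.6,-12.4]
f=lambda X:np.r_[(proj(s,X[None])-us)[0],(proj(d,X[None])-ud)[0]]
r=least_squares(f,P[0]);print(r.x,r.fun)
"
```

```text
[[ 0.55857715 -0.29253096  0.1409946 ]] [ -9.95802688  21.45245863  44.8035893   90.82900731 -15.51504272
  74.21722076  48.48645778] 4.5833
[ 0.55726017 -0.29556938  0.17315511] [-0.58301597 -0.56661072 -0.73108997  0.75050388]
```

Seen from both cameras, the fingertips sit about 32 mm higher than the reported TCP implies, while xy agrees. I'll go lower and let the grip width (22 mm for the ridge, 36 mm for the base) show which is right.

```bash
python3 -m handwheel '[{"aperture":0.05}, {"sz":0.03, "aperture":0.05}, {"sz":0.06, "aperture":0.05}, {"sz":0.09, "aperture":0.05}, {"sz":0.11, "aperture":0.05}, {"sz":0.128, "aperture":0.05}, {"sz":0.128, "aperture":0.05}]' 30
python3 -m handwheel '[{"aperture":0.01}, {"aperture":0.01}, {"aperture":0.01}, {"aperture":0.01}, {"aperture":0.01}, {"aperture":0.01}, {"aperture":0.01}, {"aperture":0.01}]' 40
```

```text
time_s: 5.27
tool_pos: [0.5562, -0.291, 0.0266]
tool_rot: [-179.7, -0.2, 101.4]
force: [-1.0, 0.6, 0.1]
grip_width: 0.0462
grasp_force: 0.0
time_s: 5.93
tool_pos: [0.5592, -0.2929, 0.0316]
tool_rot: [179.9, 0.0, 101.4]
force: [-2.0, 1.4, 6.1]
grip_width: 0.0217
grasp_force: 39.8
```

```bash
python3 -m handwheel '[{"sz":-0.03, "aperture":0.01}, {"sz":-0.06, "aperture":0.01}, {"sz":-0.1, "aperture":0.01}, {"sz":-0.1, "aperture":0.01}, {"sz":-0.1, "aperture":0.01}]' 40
python3 -c "
from h import *
y=np.radians(-13.04);S=np.array([.5689,.031,0]);M=R.from_euler('z',y).as_matrix()
gap(S+M@[.075,-.004,.13],-13.04)"
```

```text
time_s: 6.35
tool_pos: [0.5603, -0.2933, 0.1327]
tool_rot: [179.8, 0.1, 101.4]
force: [-1.0, 1.1, -2.8]
grip_width: 0.0217
grasp_force: 39.8
tool-axes shift [0.2817 0.139  0.0028] t 6.35 rot [1.7977e+02 1.1000e-01 1.0137e+02]
turn about tool z 24.41
```

```bash
python3 -m handwheel '[{"sx":0.04, "sy":0.02, "rz":6, "aperture":0.01}, {"sx":0.08, "sy":0.04, "rz":12, "aperture":0.01}, {"sx":0.12, "sy":0.06, "rz":18, "aperture":0.01}, {"sx":0.16, "sy":0.08, "rz":24.4, "aperture":0.01}, {"sx":0.2, "sy":0.1, "rz":24.4, "aperture":0.01}, {"sx":0.24, "sy":0.12, "rz":24.4, "aperture":0.01}, {"sx":0.27, "sy":0.135, "rz":24.4, "aperture":0.01}, {"sx":0.282, "sy":0.139, "rz":24.4, "aperture":0.01}]' 40|head -3
python3 -m handwheel '[{"aperture":0.01}, {"aperture":0.01}, {"aperture":0.01}]'
python3 - <<'E'
from h import *
import cv2
y=np.radians(-13.04);S=np.array([.5689,.031,0]);M=R.from_euler('z',y).as_matrix()
gap(S+M@[.075,-.004,.0745],-13.04)
ims=[]
for n,x0,y0 in [('scene',250,190),('side',240,190)]:
    c=read_camera(n)['color'];ims.append(cv2.resize(c[y0:y0+150,x0:x0+150],(400,400),interpolation=3))
ims=cv2.hconcat(ims);cv2.imwrite('pics/m3.png',ims)
E
```

```text
time_s: 7.02
tool_pos: [0.6392, 0.0193, 0.1278]
tool_rot: [-179.8, -0.1, 77.4]
time_s: 7.27
tool_pos: [0.6383, 0.0102, 0.1289]
tool_rot: [-179.9, 0.1, 76.9]
force: [-0.6, -0.5, -2.6]
grip_width: 0.0217
grasp_force: 39.8
tool-axes shift [0.0008 0.0028 0.0544] t 7.2667 rot [-1.7986e+02  1.2000e-01  7.6930e+01]
turn about tool z -0.03
```

View pics/m3.png

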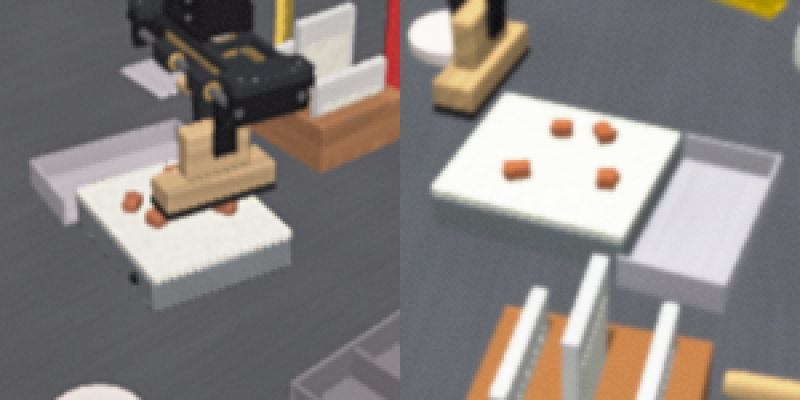

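```bash
python3 -m handwheel '[{"sx":0.001, "sy":0.002, "sz":0.02, "aperture":0.01}, {"sx":0.001, "sy":0.002, "sz":0.04, "aperture":0.01}, {"sx":0.001, "sy":0.002, "sz":0.048, "aperture":0.01}, {"sx":0.001, "sy":0.002, "sz":0.054, "aperture":0.01}, {"sx":0.001, "sy":0.002, "sz":0.054, "aperture":0.01}, {"sx":0.001, "sy":0.002, "sz":0.054, "aperture":0.01}]' 40
python3 - <<'E'
from h import *
y=np.radians(-13.04);S=np.array([.5689,.031,0]);M=R.from_euler('z',y).as_matrix()
gap(S+M@[-.097,-.004,.074],-13.04)
E
```

```text
time_s: 7.87
tool_pos: [0.642, 0.011, 0.0772]
tool_rot: [180.0, -0.0, 76.9]
force: [0.4, 0.6, -2.1]
grip_width: 0.022
grasp_force: 39.8
tool-axes shift [-0.0012 -0.1727  0.0031] t 7.8667 rot [179.97  -0.    76.91]
turn about tool z -0.05
```

```bash
python3 -m handwheel '[{"sz":0.003, "aperture":0.01}, {"sy":-0.012, "sz":0.003, "aperture":0.01}, {"sy":-0.024, "sz":0.003, "aperture":0.01}, {"sy":-0.036, "sz":0.003, "aperture":0.01}, {"sy":-0.048, "sz":0.003, "aperture":0.01}, {"sy":-0.06, "sz":0.003, "aperture":0.01}, {"sy":-0.072, "sz":0.003, "aperture":0.01}, {"sy":-0.084, "sz":0.003, "aperture":0.01}]' 40
python3 -m handwheel '[{"sy":-0.012, "aperture":0.01}, {"sy":-0.024, "aperture":0.01}, {"sy":-0.036, "aperture":0.01}, {"sy":-0.048, "aperture":0.01}, {"sy":-0.06, "aperture":0.01}, {"sy":-0.072, "aperture":0.01}, {"sy":-0.08, "aperture":0.01}, {"sy":-0.088, "aperture":0.01}]' 40
python3 - <<'E'
from h import *
import cv2
y=np.radians(-13.04);S=np.array([.5689,.031,0]);M=R.from_euler('z',y).as_matrix()
def chips(n):
    c=read_camera(n);hsv=cv2.cvtColor(c['color'],cv2.COLOR_BGR2HSV)
    m=cv2.inRange(hsv,(3,120,80),(13,255,255)); k,_,st,ce=cv2.connectedComponentsWithStats(m)
    for i in range(1,k):
        if st[i,4]>4:
            for z in (.047,.011):
                l=M.T@(ray(c,ce[i],z)-S)
                if abs(l[0])<.2 and abs(l[1])<.11: print(n,z,st[i,4],np.round(l[:2],3))
for n in ('scene','side','wrist'): chips(n)
gap([.559,-.292,.13],11.4)
E
```

```text
time_s: 8.53
tool_pos: [0.5602, 0.0307, 0.0746]
tool_rot: [179.9, -0.1, 77.0]
force: [0.1, 0.1, -2.6]
grip_width: 0.0215
grasp_force: 39.8
time_s: 9.2
tool_pos: [0.4743, 0.0506, 0.0744]
tool_rot: [179.9, -0.1, 76.9]
force: [-0.2, 0.4, -1.6]
grip_width: 0.0219
grasp_force: 39.8
scene 0.047 20 [-0.083 -0.067]
scene 0.011 20 [-0.135 -0.045]
side 0.047 45 [-0.143 -0.004]
side 0.011 45 [-0.133 -0.048]
side 0.047 22 [-0.121  0.018]
side 0.011 22 [-0.109 -0.024]
side 0.047 100 [-0.137  0.063]
side 0.011 100 [-0.127  0.024]
wrist 0.047 610 [-0.126  0.039]
wrist 0.011 610 [-0.131  0.035]
wrist 0.047 443 [-0.123  0.022]
wrist 0.011 443 [-0.128  0.015]
tool-axes shift [-0.315   0.1596 -0.0562] t 9.35 rot [ 1.7995e+02 -8.0000e-02  7.6990e+01]
turn about tool z -24.41
```

```bash
python3 -m handwheel '[{"sz":-0.04, "aperture":0.01}, {"sz":-0.056, "aperture":0.01}, {"sx":-0.03, "sy":0.015, "sz":-0.056, "rz":-6, "aperture":0.01}, {"sx":-0.07, "sy":0.035, "sz":-0.056, "rz":-12, "aperture":0.01}, {"sx":-0.11, "sy":0.055, "sz":-0.056, "rz":-18, "aperture":0.01}, {"sx":-0.15, "sy":0.075, "sz":-0.056, "rz":-24.4, "aperture":0.01}, {"sx":-0.19, "sy":0.095, "sz":-0.056, "rz":-24.4, "aperture":0.01}, {"sx":-0.23, "sy":0.115, "sz":-0.056, "rz":-24.4, "aperture":0.01}]' 40|head -3
python3 - <<'E'
from h import *
import cv2
y=np.radians(-13.04);S=np.array([.5689,.031,0]);M=R.from_euler('z',y).as_matrix()
def chips(n):
    c=read_camera(n);hsv=cv2.cvtColor(c['color'],cv2.COLOR_BGR2HSV)
    m=cv2.inRange(hsv,(3,120,80),(13,255,255)); k,_,st,ce=cv2.connectedComponentsWithStats(m)
    for i in range(1,k):
        if st[i,4]>4:
            l=M.T@(ray(c,ce[i],.011)-S)
            if abs(l[0])<.2 and abs(l[1])<.11: print(n,st[i,4],np.round(l[:2],3))
for n in ('scene','side'): chips(n)
gap([.559,-.292,.13],11.4)
E
```

```text
time_s: 10.02
tool_pos: [0.5261, -0.1607, 0.1301]
tool_rot: [179.9, 0.0, 101.6]
scene 22 [-0.132  0.029]
scene 20 [-0.133 -0.045]
side 45 [-0.133 -0.048]
side 27 [-0.108 -0.026]
side 101 [-0.127  0.024]
tool-axes shift [-0.1264  0.0107  0.0015] t 10.1167 rot [-179.99    0.51  100.7 ]
turn about tool z -0.7
```

```bash
python3 -m handwheel '[{"sx":-0.04, "sy":0.003, "aperture":0.01}, {"sx":-0.08, "sy":0.006, "aperture":0.01}, {"sx":-0.11, "sy":0.009, "aperture":0.01}, {"sx":-0.126, "sy":0.011, "aperture":0.01}, {"sx":-0.126, "sy":0.011, "sz":0.02, "aperture":0.01}, {"sx":-0.126, "sy":0.011, "sz":0.06, "aperture":0.01}, {"sx":-0.126, "sy":0.011, "sz":0.08, "aperture":0.01}, {"sx":-0.126, "sy":0.011, "sz":0.08, "aperture":0.01}]' 40
python3 -c "
from h import *
gap([.559,-.292,.0325],11.4)"
```

```text
time_s: 10.78
tool_pos: [0.5574, -0.2789, 0.0443]
tool_rot: [-179.5, -0.2, 101.4]
force: [-0.0, 0.5, -2.4]
grip_width: 0.0221
grasp_force: 40.0
tool-axes shift [-0.0132 -0.0009  0.0117] t 10.7833 rot [-179.54   -0.24  101.37]
turn about tool z -0.03
```

```bash
python3 -m handwheel '[{"sz":0.008, "aperture":0.01}, {"sz":0.012, "aperture":0.01}, {"sz":0.014, "aperture":0.01}, {"sz":0.014, "aperture":0.01}]' 40
python3 -c "
from h import *
gap([.559,-.292,.0325],11.4)"
```

```text
time_s: 11.12
tool_pos: [0.5612, -0.281, 0.0365]
tool_rot: [179.9, 0.0, 101.4]
force: [-0.0, -0.2, -2.4]
grip_width: 0.0219
grasp_force: 40.0
tool-axes shift [-0.0103 -0.0043  0.004 ] t 11.1167 rot [1.7992e+02 5.0000e-02 1.0138e+02]
turn about tool z -0.02
```

```bash
python3 -m handwheel '[{"sz":0.002, "aperture":0.01}, {"sz":0.004, "aperture":0.01}, {"sz":0.005, "aperture":0.01}, {"sz":0.005, "aperture":0.01}]' 40
```

```text
time_s: 11.45
tool_pos: [0.561, -0.281, 0.0316]
tool_rot: [179.9, 0.0, 101.4]
force: [-0.5, 0.1, 2.3]
grip_width: 0.0213
grasp_force: 40.0
```

```bash
python3 -m handwheel '[{"aperture":0.05}, {"aperture":0.05}, {"aperture":0.05}, {"aperture":0.05}]' 40
python3 -m handwheel '[{"sz":-0.03, "aperture":0.05}, {"sz":-0.07, "aperture":0.05}, {"sz":-0.11, "aperture":0.087}, {"sz":-0.15, "aperture":0.087}, {"sz":-0.19, "aperture":0.087}, {"sz":-0.23, "aperture":0.087}, {"sz":-0.23, "aperture":0.087}]' 40
python3 - <<'E'
from h import *
import cv2
a=read_camera("scene")["color"][290:360,170:240].astype(int);b=cv2.imread("pics/scene0.png")[290:360,170:240].astype(int)
print("scraper diff",(abs(a-b).max(2)>40).sum())
gap([.5056+.05,.2968,.26],85)
E
```

```text
time_s: 11.78
tool_pos: [0.5605, -0.2807, 0.0306]
tool_rot: [180.0, 0.0, 101.4]
force: [0.3, 0.0, -0.1]
grip_width: 0.041
grasp_force: 0.0
time_s: 12.37
tool_pos: [0.5633, -0.2835, 0.2693]
tool_rot: [179.4, 0.4, 101.3]
force: [0.2, -1.1, 0.5]
grip_width: 0.0754
grasp_force: 0.0
scraper diff 643
tool-axes shift [0.5695 0.1075 0.0036] t 12.4167 rot [179.59   0.26 101.35]
turn about tool z -73.65
```

```bash
python3 -m handwheel '[{"sx":0.57, "sy":0.107, "rz":-73.6, "aperture":0.087}, {"sx":0.57, "sy":0.107, "rz":-73.6, "aperture":0.087}, {"sx":0.57, "sy":0.107, "rz":-73.6, "aperture":0.087}, {"sx":0.57, "sy":0.107, "rz":-73.6, "aperture":0.087}, {"sx":0.57, "sy":0.107, "rz":-73.6, "aperture":0.087}, {"sx":0.57, "sy":0.107, "rz":-73.6, "aperture":0.087}, {"sx":0.57, "sy":0.107, "rz":-73.6, "aperture":0.087}, {"sx":0.57, "sy":0.107, "rz":-73.6, "aperture":0.087}]' 40|head -3
python3 -c "
from h import *
gap([.5556,.2968,.26],85)"
```

```text
time_s: 13.08
tool_pos: [0.5551, 0.0547, 0.2597]
tool_rot: [180.0, -0.1, 159.0]
tool-axes shift [ 8.610e-02  2.262e-01 -2.000e-04] t 13.0833 rot [ 1.8000e+02 -7.0000e-02  1.5904e+02]
turn about tool z -15.96
```

```bash
python3 -m handwheel '[{"sx":0.086, "sy":0.226, "rz":-16, "aperture":0.087}, {"sx":0.086, "sy":0.226, "rz":-16, "aperture":0.087}, {"sx":0.086, "sy":0.226, "rz":-16, "aperture":0.087}, {"sx":0.086, "sy":0.226, "rz":-16, "aperture":0.087}, {"sx":0.086, "sy":0.226, "rz":-16, "aperture":0.087}, {"sx":0.086, "sy":0.226, "rz":-16, "aperture":0.087}, {"sx":0.086, "sy":0.226, "rz":-16, "aperture":0.087}, {"sx":0.086, "sy":0.226, "rz":-16, "aperture":0.087}]' 40|head -3
python3 -m handwheel '[{"aperture":0.087}, {"aperture":0.087}, {"aperture":0.087}]'
python3 - <<'E'
from h import *
import cv2
gap([.5556,.2968,.26],85)
c=read_camera('wrist');cv2.imwrite('pics/w2.png',c['color'])
q=proj(c,np.array([[.5056,.2968,.142]]))[0];print(q)
x,y=int(q[0])-100,int(max(0,q[1]-75));print(x,y)
cv2.imwrite('pics/w2c.png',cv2.resize(c['color'][y:y+150,x:x+200],(800,600),interpolation=3))
E
```

```text
time_s: 13.75
tool_pos: [0.5566, 0.2972, 0.2583]
tool_rot: [-179.9, -0.1, 175.0]
time_s: 14.0
tool_pos: [0.5588, 0.2923, 0.2607]
tool_rot: [-180.0, 0.0, 174.5]
force: [0.6, -1.1, 0.2]
grip_width: 0.087
grasp_force: 0.0
tool-axes shift [0.0036 0.0042 0.0007] t 14.0 rot [-1.7999e+02  1.0000e-02  1.7449e+02]
turn about tool z -0.51
[322.13386198 168.29240437]
222 93
```

View pics/w2c.png

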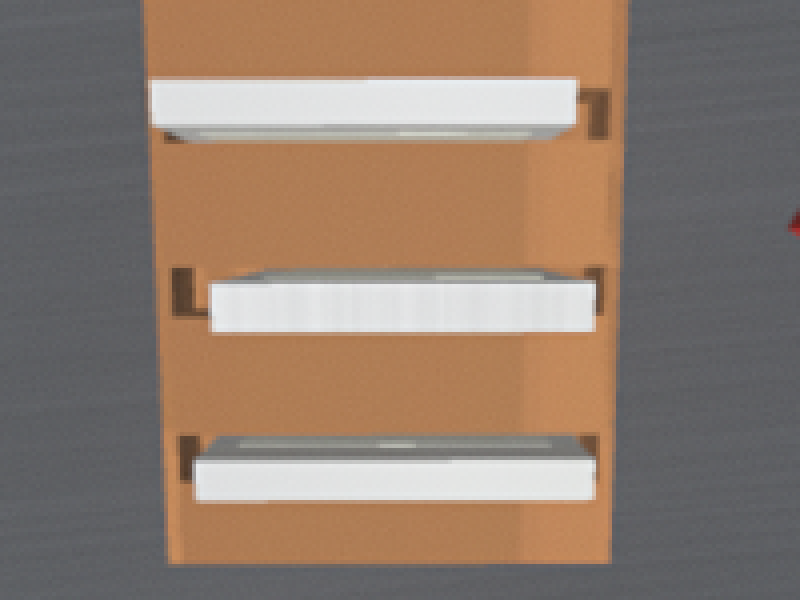

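The crop shows the tall plate's top face with corners at crop (211,282), (597,282), (597,333) and (211,333). It lies square to the tool, with a short plate above and one below it. Next I'll fit its position.

Run:
```python
from h import *
c=read_camera('wrist');o=env.get_obs();T=o['tool_pos'];M=R.from_euler('xyz',o['tool_rot'],degrees=True).as_matrix()
uv=(np.array([(211,282),(597,282),(597,333),(211,333)])+.5)/4-.5+[222,93]
L=np.array([(5,-40,142),(5,40,142),(-5,40,142),(-5,-40,142)])
print("cx",c['cx'])
def res(p):
    m=R.from_euler('z',p[2]).as_matrix();return (proj(c,L/1000.@m.T+[p[0],p[1],p[3]])-uv).ravel()
s=least_squares(res,[.505,.297,-.09,0]);p=s.x;print(np.round(p,4),np.degrees(p[2]),np.round(s.fun,2))
s2=least_squares(lambda q:res(np.r_[q,0]),[.505,.297,-.09]);print(np.round(s2.x,4),np.round(s2.fun,1))
for q in (p,s2.x): print("to plate",np.round(M.T@(np.array([q[0],q[1],T[2]])-T),4))
print("cam in tool",np.round(M.T@(np.array(c['world_from_camera'])[:3,3]-T),4),T,o['tool_rot'])
# gripper symmetry: column centroid of gold rings
import cv2
im=c['color'];h=cv2.cvtColor(im,cv2.COLOR_BGR2HSV);m=cv2.inRange(h,(12,100,90),(28,255,255));m[:285]=0;m[360:]=0
k,_,st,ce=cv2.connectedComponentsWithStats(m)
print([(np.round(ce[i],1).tolist(),st[i].tolist()) for i in range(1,k) if st[i,4]>80])
```

```text
cx 322.18881632678494
[ 0.507   0.2974 -0.0956 -0.0067] -5.477737999850679 [  1.76  12.37  -1.76  12.37  -1.38 -12.27   1.38 -12.27]
[ 0.5067  0.2974 -0.0956] [  0.7  12.5  -0.7  12.5  -0.3 -12.4   0.3 -12.4]
to plate [ 0.0519 -0.0005 -0.    ]
to plate [ 0.0522 -0.0005 -0.    ]
cam in tool [ 0.067  -0.0009 -0.1839] [0.55869089 0.29293978 0.26096934] [1.79970871e+02 1.62744410e-02 1.74531935e+02]
[([115.9, 315.5], [102, 285, 37, 62, 1136]), ([528.0, 315.6], [506, 285, 37, 62, 1163]), ([587.2, 358.0], [535, 357, 105, 3, 314])]
```

```bash
python3 -m handwheel '[{"sx":0.03, "aperture":0.087}, {"sx":0.052, "aperture":0.087}, {"sx":0.052, "sz":0.04, "aperture":0.087}, {"sx":0.052, "sz":0.08, "aperture":0.087}, {"sx":0.052, "sz":0.11, "aperture":0.087}, {"sx":0.052, "sz":0.12, "aperture":0.087}, {"sx":0.052, "sz":0.12, "aperture":0.087}, {"sx":0.052, "sz":0.12, "aperture":0.087}]' 40
python3 -m handwheel '[{"sz":0.008, "aperture":0.087}, {"sz":0.016, "aperture":0.087}, {"sz":0.02, "aperture":0.087}, {"sz":0.02, "aperture":0.087}]'
python3 -c "
from h import *
gap([.507,.2974,.068],84.52)"
```

```text
time_s: 14.77
tool_pos: [0.5073, 0.2991, 0.1418]
tool_rot: [180.0, 0.1, 174.6]
force: [-0.2, -0.0, 0.2]
grip_width: 0.0871
grasp_force: 0.0
time_s: 15.1
tool_pos: [0.5062, 0.299, 0.12]
tool_rot: [-180.0, -0.0, 174.7]
force: [-0.5, -0.5, -0.0]
grip_width: 0.0868
grasp_force: 0.0
tool-axes shift [-0.001  -0.0015  0.052 ] t 15.1 rot [-1.7997e+02 -4.0000e-02  1.7466e+02]
turn about tool z 0.14
```

```bash
python3 -m handwheel '[{"sz":0.01, "aperture":0.087}, {"sz":0.02, "aperture":0.087}, {"sz":0.03, "aperture":0.087}, {"sz":0.04, "aperture":0.087}, {"sz":0.048, "aperture":0.087}, {"sz":0.051, "aperture":0.087}, {"sz":0.051, "aperture":0.087}]'
python3 -m handwheel '[{"aperture":0.07}, {"aperture":0.07}, {"aperture":0.07}, {"aperture":0.07}, {"aperture":0.07}]' 25
```

```text
time_s: 15.68
tool_pos: [0.5058, 0.2987, 0.0683]
tool_rot: [-179.9, -0.1, 174.7]
force: [-0.7, 0.1, -0.5]
grip_width: 0.087
grasp_force: 0.0
time_s: 16.1
tool_pos: [0.5068, 0.2993, 0.0701]
tool_rot: [180.0, 0.0, 174.7]
force: [0.7, 0.1, -0.2]
grip_width: 0.0801
grasp_force: 25.0
```

```bash
python3 -m handwheel '[{"aperture":0.07}, {"sz":-0.01, "aperture":0.07}, {"sz":-0.03, "aperture":0.07}, {"sz":-0.06, "aperture":0.07}, {"sz":-0.09, "aperture":0.07}, {"sz":-0.12, "aperture":0.07}, {"sz":-0.14, "aperture":0.07}, {"sz":-0.14, "aperture":0.07}]' 50
python3 -c "
from h import *
y=np.radians(-13.04);S=np.array([.5689,.031,0]);M=R.from_euler('z',y).as_matrix()
gap(S+M@[.115,0,.21],76.96)"
```

```text
time_s: 16.77
tool_pos: [0.509, 0.3006, 0.2156]
tool_rot: [179.6, 0.4, 174.7]
force: [0.9, -0.0, -0.3]
grip_width: 0.0797
grasp_force: 50.0
tool-axes shift [-0.1987 -0.2783  0.005 ] t 16.7667 rot [179.62   0.37 174.66]
turn about tool z 7.7
```

```bash
python3 -m handwheel '[{"sx":-0.02, "sy":-0.03, "rz":2, "aperture":0.07}, {"sx":-0.05, "sy":-0.07, "rz":5, "aperture":0.07}, {"sx":-0.075, "sy":-0.105, "rz":7.7, "aperture":0.07}, {"sx":-0.1, "sy":-0.14, "rz":7.7, "aperture":0.07}, {"sx":-0.125, "sy":-0.175, "rz":7.7, "aperture":0.07}, {"sx":-0.15, "sy":-0.21, "rz":7.7, "aperture":0.07}, {"sx":-0.175, "sy":-0.245, "rz":7.7, "aperture":0.07}, {"sx":-0.198, "sy":-0.278, "rz":7.7, "aperture":0.07}]' 50|head -3
python3 -m handwheel '[{"aperture":0.07}, {"aperture":0.07}, {"aperture":0.07}]'
python3 -c "
from h import *
import cv2
y=np.radians(-13.04);S=np.array([.5689,.031,0]);M=R.from_euler('z',y).as_matrix()
gap(S+M@[.115,0,.082],76.96)
o=env.get_obs();G=o['tool_pos']+[0,0,.034]
for n in ('scene','side'):
    c=read_camera(n);cv2.imwrite('pics/hold_'+n+'.png',c['color'])
    m=R.from_euler('z',-13.04,degrees=True).as_matrix()
    print(n,np.round(proj(c,G+np.array([(0,-.04,-.09),(0,.04,-.09)])@m.T)).tolist())
"
```

```text
time_s: 17.43
tool_pos: [0.6712, 0.0145, 0.2087]
tool_rot: [180.0, -0.1, 167.0]
time_s: 17.68
tool_pos: [0.6704, 0.0162, 0.2086]
tool_rot: [180.0, -0.1, 166.9]
force: [0.1, 0.6, -1.8]
grip_width: 0.0793
grasp_force: 50.0
tool-axes shift [-0.013  -0.0085  0.1265] t 17.6833 rot [ 1.7998e+02 -1.2000e-01  1.6693e+02]
turn about tool z -0.03
scene [[326.0, 252.0], [356.0, 243.0]]
side [[262.0, 192.0], [245.0, 210.0]]
```

```bash
python3 -m handwheel '[{"sx":-0.013, "sy":-0.008, "aperture":0.07}, {"sx":-0.013, "sy":-0.008, "sz":0.03, "aperture":0.07}, {"sx":-0.013, "sy":-0.008, "sz":0.06, "aperture":0.07}, {"sx":-0.013, "sy":-0.008, "sz":0.09, "aperture":0.07}, {"sx":-0.013, "sy":-0.008, "sz":0.115, "aperture":0.07}, {"sx":-0.013, "sy":-0.008, "sz":0.13, "aperture":0.07}, {"sx":-0.013, "sy":-0.008, "sz":0.14, "aperture":0.07}, {"sx":-0.013, "sy":-0.008, "sz":0.142, "aperture":0.07}]' 50
python3 -m handwheel '[{"aperture":0.07}, {"aperture":0.07}, {"sx":0.006, "aperture":0.07}, {"sx":0.012, "aperture":0.07}]' 30
python3 -c "
from h import *
y=np.radians(-13.04);S=np.array([.5689,.031,0]);M=R.from_euler('z',y).as_matrix()
gap(S+M@[.032,0,.066],76.96)"
```

```text
time_s: 18.45
tool_pos: [0.6809, 0.0066, 0.0661]
tool_rot: [-180.0, -0.1, 167.1]
force: [0.0, -0.6, -1.2]
grip_width: 0.0796
grasp_force: 50.0
time_s: 18.78
tool_pos: [0.6708, 0.0075, 0.0691]
tool_rot: [180.0, 0.1, 166.9]
force: [-0.3, 0.1, -1.5]
grip_width: 0.0798
grasp_force: 30.0
tool-axes shift [ 0.0726 -0.0002  0.003 ] t 18.7833 rot [1.7996e+02 1.3000e-01 1.6694e+02]
turn about tool z -0.02
```

```bash
for_=; python3 -m handwheel '[{"sx":0.005, "aperture":0.07}, {"sx":0.008, "aperture":0.07}]' 30 | sed -n '2p;4p'
python3 -m handwheel '[{"sx":0.002, "aperture":0.07}, {"sx":0.004, "aperture":0.07}]' | sed -n '2p;4p'
python3 -m handwheel '[{"sx":0.002, "aperture":0.07}, {"sx":0.004, "aperture":0.07}]' | sed -n '2p;4p'
python3 -m handwheel '[{"sx":0.002, "aperture":0.07}, {"sx":0.004, "aperture":0.07}]' | sed -n '2p;4p'
```

```text
tool_pos: [0.6617, 0.01, 0.0682]
force: [0.3, 0.3, -1.7]
tool_pos: [0.6584, 0.0107, 0.068]
force: [-0.4, 0.0, -1.8]
tool_pos: [0.6567, 0.0109, 0.0682]
force: [6.0, -0.8, -5.3]
tool_pos: [0.6539, 0.0114, 0.0685]
force: [7.2, -0.7, -4.4]
```

```bash
python3 -m handwheel '[{"sx":0.007, "aperture":0.07}, {"sx":0.014, "aperture":0.07}, {"sx":0.021, "aperture":0.07}, {"sx":0.028, "aperture":0.07}]' | sed -n '2p;4,6p'
python3 -m handwheel '[{"sx":0.007, "aperture":0.07}, {"sx":0.014, "aperture":0.07}, {"sx":0.021, "aperture":0.07}, {"sx":0.029, "aperture":0.07}, {"sx":0.029, "aperture":0.07}]' | sed -n '2,6p'
python3 - <<'E'
from h import *
import cv2
for n in ('scene','side'): cv2.imwrite('pics/t_'+n+'.png',read_camera(n)['color'])
E
```

```text
tool_pos: [0.6271, 0.0175, 0.069]
force: [7.7, -0.7, -2.9]
grip_width: 0.0799
grasp_force: 30.0
tool_pos: [0.5938, 0.0255, 0.0677]
tool_rot: [180.0, -0.1, 167.0]
force: [0.9, -0.2, 1.5]
grip_width: 0.0793
grasp_force: 30.0
```

```bash
python3 -m handwheel '[{"aperture":0.07}, {"aperture":0.07}, {"sz":-0.01, "aperture":0.07}, {"sz":-0.03, "aperture":0.07}, {"sz":-0.06, "aperture":0.07}, {"sz":-0.09, "aperture":0.07}, {"sx":0.02, "sz":-0.107, "aperture":0.07}, {"sx":0.045, "sz":-0.107, "aperture":0.07}]' 60
python3 -m handwheel '[{"aperture":0.07}, {"aperture":0.07}, {"aperture":0.07}]'|tail -3
python3 - <<'E'
from h import *
import cv2
y=np.radians(-13.04);S=np.array([.5689,.031,0]);M=R.from_euler('z',y).as_matrix()
gap(S+M@[-.019,0,.1746],76.96)
T=env.get_obs()['tool_pos']+[0,0,.034]
def shape(th,L,dg):  # 8 corners of plate about grip
    c,s=np.cos(th),np.sin(th)
    P=[(a*s-b*c,yy,-a*c-b*s) for a in (L,L-.130) for b in (-.005,.005) for yy in (-.04,.04)]
    return T+dg+np.array(P)@M.T
# silhouette comparison: bright low-saturation pixels vs projected hull, background differenced with start picture
obs=[]
for n in ('scene','side'):
    c=read_camera(n);cv2.imwrite('pics/f_'+n+'.png',c['color'])
    hsv=cv2.cvtColor(c['color'],cv2.COLOR_BGR2HSV);w=((hsv[...,2]>150)&(hsv[...,1]<45))
    b=cv2.cvtColor(cv2.imread(f'pics/{n}0.png'),cv2.COLOR_BGR2HSV);bw=((b[...,2]>150)&(b[...,1]<45))
    obs.append((c,w,bw))
best=[]
for deg in range(-60,91,3):
  for L in (.085,.092,.099):
    s=0;v=[]
    for c,w,bw in obs:
        m=np.zeros(w.shape,np.uint8);cv2.fillConvexPoly(m,cv2.convexHull(proj(c,shape(np.radians(deg),L,0)).astype(np.int32)),1);m=m>0
        box=cv2.dilate(m.astype(np.uint8),np.ones((25,25)))>0
        valid=box&~bw
        v.append((w&m&valid).sum()/max(1,((w|m)&valid).sum()))
    best.append((sum(v),deg,L,np.round(v,2).tolist()))
for x in sorted(best,reverse=True)[:8]: print(x)
E
```

```text
time_s: 20.97
tool_pos: [0.554, 0.0343, 0.179]
tool_rot: [179.9, 0.3, 166.8]
force: [-0.7, -0.8, -1.3]
grip_width: 0.0787
grasp_force: 60.0
force: [-0.2, -0.5, -1.6]
grip_width: 0.0792
grasp_force: 60.0
tool-axes shift [ 0.0007 -0.0003  0.    ] t 21.2167 rot [ 1.8000e+02 -4.0000e-02  1.6698e+02]
turn about tool z 0.02
(np.float64(0.9834793187347932), 45, 0.099, [0.79, 0.19])
(np.float64(0.970397320969358), 48, 0.099, [0.8, 0.17])
(np.float64(0.9614650593827907), 42, 0.099, [0.79, 0.17])
(np.float64(0.9354988372369037), 51, 0.099, [0.8, 0.14])
(np.float64(0.9054126334697136), 54, 0.099, [0.79, 0.11])
(np.float64(0.8964547662267576), 45, 0.092, [0.71, 0.19])
(np.float64(0.8915034250691022), 48, 0.092, [0.72, 0.17])
(np.float64(0.8806152479315897), 42, 0.092, [0.7, 0.18])
```

Run:
```python
from h import *
import cv2, itertools
y=np.radians(-13.04);M=R.from_euler('z',y).as_matrix()
T=env.get_obs()['tool_pos']+[0,0,.034]
c=read_camera('scene');d=read_camera('side')
def wm(im):
    h=cv2.cvtColor(im,cv2.COLOR_BGR2HSV);return (h[...,2]>140)&(h[...,1]<50)
w=wm(c['color']);bw=wm(cv2.imread('pics/scene0.png'))
r=[]
for deg,L,dz in itertools.product(range(30,64,2),(.086,.092,.098,.104),(-.008,0,.008)):
    t=np.radians(deg);C,s=np.cos(t),np.sin(t)
    P=T+[0,0,dz]+np.array([(a*s-b*C,yy,-a*C-b*s) for a in (L,L-.130) for b in (-.005,.005) for yy in (-.04,.04)])@M.T
    m=np.zeros(w.shape,np.uint8);cv2.fillConvexPoly(m,cv2.convexHull(np.round(proj(c,P)).astype(np.int32)),1)
    v=(cv2.dilate(m,np.ones((25,25)))>0)&~bw;m=m>0
    r.append((round((w&m&v).sum()/((w|m)&v).sum(),3),deg,L,dz,round(P[:,2].min(),4)))
for x in sorted(r,reverse=True)[:8]: print(x)
# side view: change mask lower boundary near plate's predicted near (+y) end edge
df=(cv2.absdiff(d['color'],cv2.imread('pics/side0.png')).max(2)>25)
for deg in (30,35,40,45,50,55,60):
    t=np.radians(deg);a=np.linspace(.03,.095,40)
    P=T+np.array([(k*np.sin(t),.04,-k*np.cos(t)) for k in a])@M.T
    q=np.round(proj(d,P)).astype(int);print(deg,df[q[:,1],q[:,0]].mean().round(2),d['color'][q[:,1],q[:,0]].mean().round(),d['color'][q[:,1],q[:,0]].std().round())
```

```text
(np.float64(0.846), 44, 0.104, 0.008, np.float64(0.1381))
(np.float64(0.846), 42, 0.104, 0.008, np.float64(0.1357))
(np.float64(0.835), 50, 0.104, 0.008, np.float64(0.1457))
(np.float64(0.835), 48, 0.104, 0.008, np.float64(0.143))
(np.float64(0.832), 46, 0.104, 0.008, np.float64(0.1405))
(np.float64(0.83), 40, 0.104, 0.008, np.float64(0.1335))
(np.float64(0.829), 52, 0.104, 0.008, np.float64(0.1484))
(np.float64(0.825), 46, 0.098, 0, np.float64(0.1367))
30 0.0 111.0 21.0
35 0.0 104.0 4.0
40 0.02 107.0 6.0
45 0.7 139.0 23.0
50 0.65 140.0 20.0
55 0.5 153.0 16.0
60 0.35 185.0 50.0
```

Run:
```python
from h import *
import cv2
y=np.radians(-13.04);S=np.array([.5689,.031,0]);M=R.from_euler('z',y).as_matrix()
for n in ('scene','side'):
    c=read_camera(n);im=c['color'];hsv=cv2.cvtColor(im,cv2.COLOR_BGR2HSV)
    k,_,st,ce=cv2.connectedComponentsWithStats(cv2.inRange(hsv,(3,120,80),(13,255,255)))
    for i in range(1,k):
        l=M.T@(ray(c,ce[i],.011)-S)
        if st[i,4]>4 and abs(l[0])<.2 and abs(l[1])<.11: print(n,st[i,4],np.round(l[:2],3))
    df=(cv2.absdiff(im,cv2.imread(f'pics/{n}0.png')).max(2)>40).astype(np.uint8)
    k,_,st,ce=cv2.connectedComponentsWithStats(df)
    print([st[i].tolist() for i in range(1,k) if st[i,4]>15])
    k,_,st,ce=cv2.connectedComponentsWithStats(cv2.inRange(hsv,(10,60,90),(20,180,255)))
    print("wood",[st[i].tolist() for i in range(1,k) if st[i,4]>60 and st[i,1]>100])
```

```text
scene 21 [-0.131  0.028]
scene 20 [-0.133 -0.045]
[[165, 0, 30, 123, 2063], [197, 0, 33, 128, 1704], [230, 0, 162, 137, 9433], [188, 68, 15, 4, 34], [206, 97, 1, 24, 24], [211, 130, 3, 9, 17], [188, 133, 16, 28, 119], [177, 134, 7, 13, 24], [163, 138, 4, 12, 26], [271, 139, 84, 110, 3853], [301, 138, 25, 5, 88], [359, 191, 25, 36, 450], [298, 247, 14, 8, 57], [311, 251, 9, 8, 55], [277, 254, 9, 7, 43], [295, 261, 9, 9, 63], [329, 262, 10, 9, 72], [304, 268, 9, 8, 61], [197, 299, 38, 51, 311], [181, 301, 31, 51, 291]]
wood [[290, 175, 33, 11, 124], [338, 210, 65, 45, 1491], [435, 219, 10, 17, 132], [0, 246, 29, 62, 1075], [409, 249, 27, 25, 509], [187, 299, 48, 49, 1257], [614, 372, 26, 65, 902]]
side 44 [-0.133 -0.048]
side 26 [-0.108 -0.025]
side 101 [-0.127  0.024]
[[268, 0, 101, 204, 8395], [571, 0, 62, 166, 2141], [626, 95, 12, 4, 16], [601, 132, 39, 51, 499], [558, 152, 8, 20, 83], [538, 166, 18, 53, 260], [625, 172, 15, 18, 146], [314, 184, 14, 14, 66], [269, 190, 23, 30, 171], [317, 200, 13, 3, 29], [554, 202, 21, 10, 102], [588, 212, 16, 10, 97], [608, 224, 13, 18, 50], [296, 234, 9, 9, 70], [312, 235, 10, 10, 79], [278, 249, 12, 10, 94], [313, 252, 10, 10, 83], [355, 258, 12, 9, 84], [344, 261, 7, 9, 59], [342, 273, 13, 16, 157], [300, 285, 19, 77, 867], [618, 366, 22, 65, 993], [622, 455, 18, 25, 259]]
wood [[314, 166, 16, 37, 378], [167, 257, 34, 30, 360], [344, 274, 9, 13, 83], [175, 298, 30, 15, 76], [258, 304, 100, 88, 5155], [361, 329, 45, 17, 371], [195, 417, 25, 32, 590]]
```

```bash
python3 -c "
from cell import env
print(env.get_obs()['time_s'],env.sign_off())"
```

```text
the job is handed in; nothing more can be done
21.5167 None
```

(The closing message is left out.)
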